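Tip a tray of offcuts into the feed hopper

TASK

Pick up the wooden tray by its leaning blue bar, gently press its open lip down onto the hopper's orange sprung sill while the tray is still about level, and then tip it so that all five offcuts slide into the hopper. Set the empty tray back flat in the middle of its black mat and let go. Do not touch the offcuts with the gripper, and leave the other things on the bench where they are.

Things in the scene. Friction and masses are not known exactly. Their poses are not given: they have to be found in the camera images.
- tray: Loose wooden tray, 170 long (x) by 130 wide (y), 0.29 to 0.47 kg empty, flat on its mat. Origin: centre of its underside, z up. Floor 8 mm thick; side walls and back wall (at +x) 8 mm thick, tops at z = 50. Its -x end is the open mouth, without wall or rim. Two dark uprights on the side walls carry a blue bar along y above the middle (tray_bar); the offcuts pass out beneath it.
- tray_bar (a point): Centre of the blue bar, at (10, 0, 120) mm in the tray's frame (same axes). The bar runs 112 mm along y between the uprights; its flat section is 14 mm thick by 26 mm deep and leans 30 degrees back: the depth runs along (0.5, 0, 0.866) of the tray's frame, up and away from the mouth, so a grip across the thickness is tilted 30 degrees when the tray is flat.
- tray_lip (a point): Middle of the lower edge of the tray's mouth, at (-85, 0, 0) mm in the tray's frame.
- mat: Thin black rubber mat fixed on the bench, 200 (x) by 150 (y) by 4 mm, on which the tray stands at the start. Origin: centre of its underside, so its top is at z = 4 mm.
- hopper: Fixed green feed hopper, open on top. Origin: centre of its underside, on the bench. Its front (-x) faces the tray. Inside 200 (x) by 190 (y) mm; front wall at x = -100, 100 high, the sprung sill just outside it; sides at y = +-98, 165 high; back wall at x = 103, 209 high; sloping floor 20 to 50 mm above the bench. Grey motor housing behind, to x = 220, 130 high.
- sill (a joint): How far the hopper's sprung sill is pressed down, in m: 0 = up (at rest), 0.020 = at its stop. It moves vertically; it takes about 3.5 N to start, then 0.35 N more for each mm (about 7 N at 10 mm, 10.5 N at the stop).
- sill_top (a point): Middle of the top line of the sill, a round orange bar 18 mm thick, 158 mm long along the hopper's y, at (-107, 0, 144) mm in the hopper's frame when up; it moves down with the sill. The plate under the bar is only 6 mm thick, so a tray lying on the bar can be turned about it with its mouth reaching down into the hopper.
- offcut0: Loose dark brown wooden offcut, 60 x 34 x 28 mm, about 42 g, lying in the tray. Origin: centre of the face that is underneath at the start. How easily it slides is not known (it starts to slide on the tray somewhere between 25 and 37 degrees).
- offcut1: Loose white-painted wooden offcut, 60 x 34 x 34 mm, about 42 g, lying in the tray. Origin: centre of the face that is underneath at the start. How easily it slides is not known (it starts to slide on the tray somewhere between 25 and 37 degrees).
- offcut2: Loose red-painted wooden offcut, 60 x 34 x 30 mm, about 42 g, lying in the tray. Origin: centre of the face that is underneath at the start. How easily it slides is not known (it starts to slide on the tray somewhere between 25 and 37 degrees).
- offcut3: Loose plank-grained wooden offcut, 60 x 34 x 34 mm, about 42 g, lying in the tray. Origin: centre of the face that is underneath at the start. How easily it slides is not known (it starts to slide on the tray somewhere between 25 and 37 degrees).
- offcut4: Loose dark brown wooden offcut, 60 x 34 x 28 mm, about 42 g, lying in the tray. Origin: centre of the face that is underneath at the start. How easily it slides is not known (it starts to slide on the tray somewhere between 25 and 37 degrees).
- screwdriver: Blue-handled screwdriver, 200 long, 26 thick, lying on the bench between tray and hopper. Leave alone. Origin: below its middle, on the bench.
- glue: White bottle with an orange cap, 60 diameter, 170 high, standing. Leave alone. Origin: centre of its base.
- jar: Amber glass jar, 70 diameter, 90 high, standing. Leave alone. Origin: centre of its base.
- hammer: Hammer, 260 long, lying. Leave alone. Origin: under the middle of its length.
- square: Carpenter's try square lying, dark wooden stock 120 long and 18 high, steel blade 170. Leave alone. Origin: under the stock's outer end, by the blade.
- tape: Yellow tape measure, 65 x 30 x 60 mm high, standing. Leave alone. Origin: centre of its base.

How it is judged:
By the outcome, as a careful person would: the job done as asked, in the order asked, and still so for the second after the job is handed in, with the robot touching nothing.
It also fails if it takes over 53 s, if anything falls off the work surface, if the arm or the gripper's body presses on something with over 40 N, if the wrist force passes 120 N, or if a joint passes its speed limit or range.

ROBOT

A 6-joint arm with a two-finger parallel gripper is mounted at the origin on the work surface. World frame = base frame: x ahead of the robot, y to its left, z up, the work surface at z = 0. Lengths are in mm, angles in rad, forces in N, time in s.
With the tool pointing down it reaches from about 300 to 775 mm from the base axis. Payload 14.6 kg.
Tool frame: the origin (TCP) lies between the finger pads; the fingertips stand 17 mm ahead of it and the grasp point (between the pads) lies 2 mm behind it (robot.nose_length is the distance from the TCP to the fingertips, in mm); z points along the fingers, y is the line along which they close (so a half turn about z gives the same grasp; the last joint's range is limited). The gripper opens to 94 mm and grips with 3 to 60 N. Pads are 16 mm wide; open, the fingers measure 119 mm over their backs; the gripper's body (75 mm by 177 mm) begins 78 mm behind the grasp point.
Start: joints at [1.257, 0.3, 1.521, -0, 1.321, -0.067], TCP at [134.364, 533.325, 222.446] pointing down, gripper open.
Joint ranges: [-3.03, 3.03], [-0.79, 2.21], [0.23, 2.52], [-1.04, 4.18], [0, 3.07], [-2.55, 2.55]. Speed limits (rad/s): [2.22, 2.22, 2.57, 3.14, 3.14, 3.14].

INTERFACE

Orientations are given as a 3x3 rotation matrix whose columns are the frame's x, y, z axes.
In Python, from bench import robot gives the robot as it stands.
- The arm moves only by the tool drive_tool, never from a script. Its argument "plan" is a list of rows, each a list of 7 numbers: the shift along the world's x, y, z in cm, then the turn, a rotation vector about the world's x, y, z in degrees, then the opening, from 0 (shut) to 1 (fully open). In form: [[x, y, z, wx, wy, wz, hand], ...]. A call has 1 to 8 rows; each row shifts and turns the commanded pose from where the row before left it; what a row does not reach is not made up. A row lasts 1/8 s, in which the tool goes at most 62.5 mm and 10.7 degrees, less where a joint would pass 70% of its speed; a pose out of reach is approached as far as the arm can. A call is refused whole if a number of a shift passes 6.25 or a number of a turn 10.7, either way. A call with a gripper value outside its range is refused whole. The fingers move at their own pace and stop on an object; "newtons" is the grip in N (left out, the last holds). Time passes only in rows, so rows that do not move let the fingers close. It gives the time, the measured TCP pose, the force, the opening and the grip force at its end, in the units of the state.
- robot.observe(): the state, without advancing time (a new reading comes with each control period).
- robot.capture(name): name is "scene" or "top" or "wrist"; returns a dict with "image" (384x512x3 uint8, blue, green, red), "range_z" (384x512 float32, mm along the optical axis (not along the pixel's ray), 0 where there is no reading), "fx", "fy", "cx", "cy" (pixels), "rvec" (rotation vector, rad) and "tvec" (3), from world to camera coordinates, as OpenCV has them; the wrist camera has in their place "mount" (4x4, takes a point from camera to tool coordinates, whose origin is the TCP and whose axes are the flange's). Camera axes: x right, y down, z forward; pixel columns grow to the right and rows downward; lengths in mm; the calibration is good to about 2 mm. The wrist camera is an equidistant fisheye: a pixel r from the principal point sees the ray r / f radians off the axis. A picture is of the moment at which its call begins: read the wrist's pose just before it.
- robot.hand_in(): hands the job in; it is judged then, once.
The state is a dict: "clock": time; "joint_pos": joint angles; "dq": joint speeds; "joint_torque": joint torques, N m; "eef_pos": TCP position; "eef_rot": TCP orientation; "ft_force": force on the tool from outside, world axes, zero at the start; "moment": the same for the moment, N m; "opening": finger opening in mm; "gripper_force": force on a finger pad.
Only numpy, scipy, OpenCV 4.12 (cv2) and the standard library are available. Lean on these libraries where they do the work, as an engineer would, in place of code of your own. Each camera call takes 0.05 s, during which the arm holds its last target. There are 200 camera calls.

## Working session

There is one attempt and no reset: what is moved stays moved. The work goes in short steps, Python scripts to look and compute and a tool call to move; the robot and the scene stay as the last step left them, time stands still between calls to the robot, and variables do not carry over. Pictures are saved under pics/ and viewed, at most 10 in all, crops included, and the job is handed in when it is done.

Besides the shell and the picture viewer there is one more tool, called as a command line: name --pt "numbers of a row" for each row, then --argument value for the rest. drive_tool: Moves the arm, as the interface text tells. Its arguments: {"type":"object","properties":{"plan":{"type":"array","items":{"type":"array","items":{"type":"number"}}},"newtons":{"type":"number"}},"required":["plan"]}

```bash
ls; mkdir -p pics; cat > h.py <<'E'
import numpy as np, cv2
from bench import robot
def cap(n):
    c=robot.capture(n); return c
def cloud(c):
    z=c["range_z"]; v,u=np.mgrid[:384,:512]
    p=np.stack([(u-c["cx"])/c["fx"]*z,(v-c["cy"])/c["fy"]*z,z],-1)
    R=cv2.Rodrigues(np.array(c["rvec"],float))[0]
    w=(p-np.array(c["tvec"]).reshape(3))@R
    w[z==0]=np.nan
    return w
E
python3 - <<'E'
from h import *
ims=[]
for n in("top","scene"):
    c=cap(n); w=cloud(c); np.savez(n+".npz",im=c["image"],w=w); cv2.imwrite(f"pics/{n}0.png",c["image"])
    R=cv2.Rodrigues(np.array(c["rvec"],float))[0]; print(n,(-R.T@np.array(c["tvec"]).reshape(3)).round(), R[2].round(2), R[0].round(2))
print(robot.observe())
E
```

```text
pics
top [443.  35. 825.] [ 0.2   0.01 -0.98] [ 0.05 -1.   -0.  ]
scene [1178. -167.  818.] [-0.63  0.21 -0.75] [ 0.33  0.94 -0.01]
{'clock': 0.1, 'joint_pos': array([ 1.25738428e+00,  3.00393378e-01,  1.52151279e+00,  8.37702258e-06,
        1.32067785e+00, -6.66275361e-02]), 'dq': array([ 3.36549973e-04, -8.75363388e-04, -9.29136845e-04,  3.61775114e-04,
       -2.44413527e-03,  8.35503155e-05]), 'joint_torque': array([ 1.44400110e-03, -5.32637322e+01, -3.53279936e+01,  7.09077367e-02,
        2.34603096e-02, -2.87168177e-05]), 'eef_pos': array([134.30849901, 533.13224354, 221.95783612]), 'eef_rot': array([[-9.69702417e-01,  2.44289017e-01, -3.13364264e-04],
       [ 2.44289207e-01,  9.69701964e-01, -9.40568130e-04],
       [ 7.40994777e-05, -9.88622697e-04, -9.99999509e-01]]), 'ft_force': array([0.23130593, 0.84384296, 0.23919849]), 'moment': array([ 0.00825521, -0.00043678, -0.03214989]), 'gripper_force': 0.0, 'opening': 93.86842076374366}
```

View pics/top0.png

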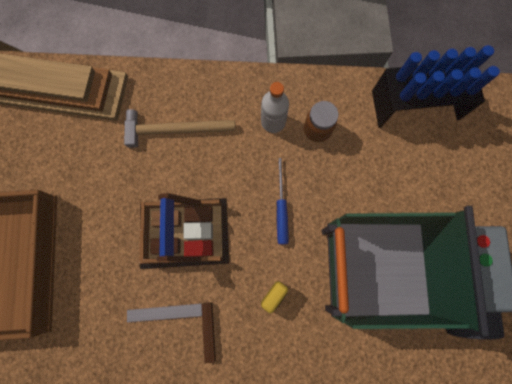

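View pics/scene0.png

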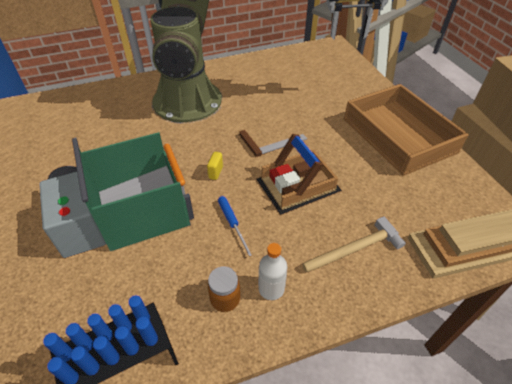

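```bash
python3 - <<'E'
from h import *
a=np.load("top.npz")["im"][185:280,120:245]; b=np.load("scene.npz")["im"][120:220,240:350]
cv2.imwrite("pics/crop.png",np.hstack([cv2.resize(a,(400,304),interpolation=2),cv2.resize(b,(334,304),interpolation=2)]))
for n in("top","scene"):
    d=np.load(n+".npz"); im=d["im"]; w=d["w"]; hsv=cv2.cvtColor(im,cv2.COLOR_BGR2HSV)
    H,S,V=[hsv[...,i].astype(int) for i in range(3)]
    X=w
    box=(X[...,1]>60)&(X[...,1]<330)&(X[...,0]>300)&(X[...,0]<560)
    for nm,m in dict(blue=(H>105)&(H<130)&(S>140)&(X[...,2]>60)&box,
                     orange=(H<14)&(S>150)&(X[...,1]<-80)&(X[...,2]>100)&(X[...,1]>-330),
                     sd=(H>105)&(H<130)&(S>140)&(X[...,2]<50)&(X[...,0]<700)&(X[...,1]<100)&(X[...,1]>-100),
                     mat=(V<45)&(X[...,2]<12)&box, wall=(X[...,2]>45)&(X[...,2]<62)&box,red=((H<6)|(H>174))&(S>170)&box,
                     tape=(H>20)&(H<33)&(S>150)&(X[...,2]>40)&(X[...,1]<150)&(X[...,0]<500)).items():
        p=X[m&np.isfinite(X[...,0])]
        if len(p)<5: print(n,nm,len(p));continue
        r=cv2.minAreaRect(p[:,:2].astype(np.float32))
        print(n,nm,len(p),"med",np.median(p,0).round(1),"min",np.percentile(p,2,0).round(),"max",np.percentile(p,98,0).round(),"rect",np.round(r[0],1),np.round(r[1],1),round(r[2],1))
E
```

```text
top blue 298 med [503.7 218.1 136.4] min [460. 210. 131.] max [558. 226. 140.] rect [508.8 215. ] [103.4  19.1] 4.8
top orange 754 med [ 446.4 -120.1  142.8] min [ 376. -131.  137.] max [ 522. -111.  146.] rect [ 601.4 -185.8] [ 76.9 471.3] 66.8
top sd 328 med [544.8 -14.2  24.7] min [502. -24.  20.] max [591.  -5.  28.] rect [546.8 -15.5] [92.4 17.9] 2.5
top mat 473 med [450.9 121.2   4.1] min [434. 103.   1.] max [555. 282.   7.] rect [494.  202.3] [109.3 194.7] 7.0
top wall 941 med [512.2 216.   48. ] min [444. 124.  45.] max [554. 290.  56.] rect [506.7 203.9] [118.  170.8] 4.9
top red 384 med [476.8 166.4  42. ] min [461. 137.  39.] max [493. 193.  46.] rect [476.2 164.8] [33.5 58.9] 5.0
top tape 449 med [386.2  -2.8  59.2] min [359. -25.  51.] max [414.  19.  63.] rect [385.6  -3.8] [31.  62.4] 56.1
scene blue 277 med [512.8 209.6 130.5] min [460. 201. 120.] max [558. 224. 137.] rect [507.9 212.4] [104.1  25.6] 3.0
scene orange 31 med [ 466.9 -128.4  140.1] min [ 402. -132.  132.] max [ 525. -120.  143.] rect [ 464.1 -128.3] [126.6   8. ] 5.9
scene sd 236 med [555.3 -18.3  22. ] min [506. -29.  14.] max [597.  -6.  26.] rect [548.8 -17.6] [98.1 21.2] 3.4
scene mat 101 med [504.1 111.8   2.4] min [454. 103.  -1.] max [558. 119.   5.] rect [506.7 111.7] [107.9  10.7] 5.7
scene wall 342 med [463.6 204.7  50.6] min [446. 117.  45.] max [555. 288.  61.] rect [506.6 201.5] [118.9 171.6] 4.5
scene red 177 med [477.  160.   39.9] min [459. 133.  24.] max [493. 192.  43.] rect [474.5 170.4] [32.7 78.8] 9.9
scene tape 202 med [395.9  -7.   56.2] min [361. -30.  42.] max [416.  18.  60.] rect [388.2  -5.2] [28.  63.8] 54.4
```

View pics/crop.png

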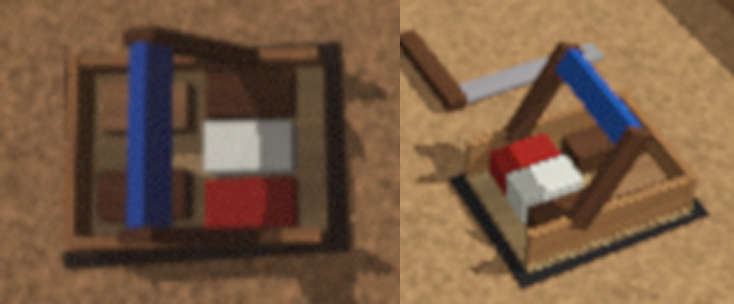

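```bash
python3 - <<'E'
from h import *
for n in("top","scene"):
    d=np.load(n+".npz"); im=d["im"]; w=d["w"]; hsv=cv2.cvtColor(im,cv2.COLOR_BGR2HSV)
    H,S,V=[hsv[...,i].astype(int) for i in range(3)]
    X=w; ok=np.isfinite(X[...,0])
    box=(X[...,1]>60)&(X[...,1]<330)&(X[...,0]>390)&(X[...,0]<620)
    hb=(X[...,1]<-80)&(X[...,1]>-520)&(X[...,0]>300)&(X[...,0]<620)
    for nm,m in dict(blue=(H>105)&(H<130)&(S>140)&(X[...,2]>60)&box,
                     sill=(H<14)&(S>150)&(X[...,1]<-80)&(X[...,2]>130)&(X[...,1]>-160)&hb,
                     mat=(V<45)&(X[...,2]<12)&box, wall=(X[...,2]>45)&(X[...,2]<58)&box&(S<1000),
                     sidetop=hb&(X[...,2]>158)&(X[...,2]<172)&(H>40)&(H<90), backtop=hb&(X[...,2]>195)&(X[...,2]<220)).items():
        m=m&ok
        if nm!="mat": 
            k,l,st,_=cv2.connectedComponentsWithStats(m.astype(np.uint8)); m=np.isin(l,[i for i in range(1,k) if st[i,4]>12])
        p=X[m]
        if len(p)<5: print(n,nm,len(p));continue
        r=cv2.minAreaRect(p[:,:2].astype(np.float32)); q=p[:,:2]-p[:,:2].mean(0)
        e=np.linalg.svd(q,full_matrices=False)[2][0]
        print(n,nm,len(p),"med",np.median(p,0).round(1),"min",p.min(0).round(),"max",p.max(0).round(),"rect",np.round(r[0],1),np.round(r[1],1),round(r[2],1),"pca",np.degrees(np.arctan2(e[1],e[0])).round(1))
E
```

```text
top blue 303 med [505.7 218.5 136.5] min [457. 209. 131.] max [564. 229. 140.] rect [510.5 218.6] [107.4  12.5] 5.4 pca -174.9
top sill 753 med [ 446.3 -120.1  142.8] min [ 372. -133.  135.] max [ 526. -109.  147.] rect [ 449.2 -121.1] [154.3  16.4] 3.4 pca -176.7
top mat 527 med [458.1 120.1   4.1] min [431. 100.   0.] max [592. 293.  10.] rect [471.1 167.2] [116.7 235.5] 43.0 pca 127.3
top wall 1135 med [521.2 215.1  50.5] min [442. 114.  45.] max [584. 293.  58.] rect [512.9 204.5] [130.1 170.7] 5.0 pca 93.9
top sidetop 1291 med [ 419.6 -286.8  165.2] min [ 350. -336.  158.] max [ 560. -123.  172.] rect [ 454.6 -229.9] [200.9 201.9] 3.4 pca 171.8
top backtop 1266 med [ 455.2 -329.6  208.6] min [ 355. -343.  195.] max [ 568. -319.  213.] rect [ 461.7 -330.8] [213.3  13.4] 3.4 pca -176.7
scene blue 283 med [513.3 209.6 130.5] min [455. 198. 118.] max [562. 227. 139.] rect [508.9 212.4] [106.   25.6] 3.0 pca 4.5
scene sill 0
scene mat 187 med [550.6 116.7   2.3] min [453. 102.  -2.] max [592. 306.   7.] rect [557.8 177.6] [234.8 115.5] 60.1 pca 52.5
scene wall 477 med [547.1 215.   51.4] min [442. 112.  45.] max [585. 292.  58.] rect [513.4 202.2] [132.3 171.1] 4.8 pca -113.7
scene sidetop 660 med [ 547.8 -248.1  162.8] min [ 349. -336.  158.] max [ 563. -126.  171.] rect [ 455.3 -232.2] [206.7 204.3] 2.7 pca 3.7
scene backtop 400 med [ 477.1 -331.4  207.1] min [ 356. -345.  197.] max [ 569. -321.  210.] rect [ 462.6 -332.6] [213.4  12.3] 3.4 pca 3.3
```

```bash
cat >> h.py <<'E'
from scipy.spatial.transform import Rotation as Ro
def bar(c,yaw,tip):
    """tray origin c, yaw a deg, tip deg (mouth down) -> TCP pos, R"""
    a=np.radians(yaw)
    T=np.column_stack([[-np.sin(a),np.cos(a),0],[-np.cos(a),-np.sin(a),0],[0,0,1]])
    T=T@Ro.from_euler("y",-tip,degrees=True).as_matrix().T if False else T@Ro.from_euler("y",-tip,degrees=True).as_matrix()
    z=-np.array([.5,0,.75**.5]); y=np.array([.75**.5,0,-.5]); x=np.array([0,1,0])
    return T,np.array([10,0,120])+2*z,np.column_stack([x,y,z])
def delta(c,yaw,tip,back=0,lip=None):
    T,p,G=bar(c,yaw,tip)
    if lip is not None: c=np.array(lip)-T@[-85,0,0]
    t=np.array(c)+T@(p-back*G[:,2]); R=T@G
    s=robot.observe()
    d=(t-s["eef_pos"])/10; w=np.degrees(Ro.from_matrix(R@s["eef_rot"].T).as_rotvec())
    print("target",t.round(1),"delta cm",d.round(2),"rot",w.round(1),"det",round(np.linalg.det(R)))
E
sed -i 's/T=T@Ro.*if False else /T=/' h.py
python3 -c "
from h import *
delta([513,203.4,4],4.9,0,back=90)
print(bar([0,0,0],4.9,30)[0].round(2))"
```

```text
target [508.4 257.2 200.2] delta cm [ 37.41 -27.59  -2.17] rot [-30.    2.4  18.6] det 1
[[-0.07 -1.    0.04]
 [ 0.86 -0.09 -0.5 ]
 [ 0.5   0.    0.87]]
```

drive_tool --pt "3.7 -2.8 0 -3 0.2 1.9 1" --pt "3.7 -2.8 0 -3 0.2 1.9 1" --pt "3.7 -2.8 0 -3 0.2 1.9 1" --pt "3.7 -2.8 0 -3 0.2 1.9 1" --pt "3.7 -2.8 0 -3 0.2 1.9 1" --pt "3.7 -2.8 0 -3 0.2 1.9 1" --pt "3.7 -2.8 0 -3 0.3 1.9 1" --pt "3.7 -2.8 0 -3 0.3 1.9 1" --newtons 60

```text
clock: 1.1
eef_pos: [431.4, 308.2, 222.2]
eef_rot: [[-1.0, -0.019, 0.024], [-0.027, 0.913, -0.407], [-0.014, -0.408, -0.913]]
ft_force: [1.1, 0.0, 0.3]
opening: 94.0
gripper_force: 0.0
```

drive_tool --pt "3.7 -2.6 -1 -3 0.2 1.7 1" --pt "3.7 -2.6 -1 -3 0.2 1.7 1" --pt "0 0 0 0 0 0 1" --pt "0 0 0 0 0 0 1"

```text
clock: 1.6
eef_pos: [503.9, 257.7, 202.4]
eef_rot: [[-0.996, -0.074, 0.045], [-0.086, 0.864, -0.496], [-0.002, -0.498, -0.867]]
ft_force: [-0.6, -0.7, -0.1]
opening: 94.1
gripper_force: 0.0
```

```bash
python3 - <<'E'
from h import *
delta([513,203.4,4],4.9,0,back=90)
delta([513,203.4,4],4.9,0,back=0)
s=robot.observe(); print(s["clock"],s["ft_force"],s["opening"])
c=cap("wrist"); cv2.imwrite("pics/w0.png",c["image"])
E
```

```text
target [508.4 257.2 200.2] delta cm [ 0.45 -0.05 -0.22] rot [-0.1  0.1 -0. ] det 1
target [512.2 212.4 122.3] delta cm [ 0.83 -4.53 -8.01] rot [-0.1  0.1 -0. ] det 1
1.6 [-0.63446117 -0.66860704 -0.13520915] 94.09042500380312
```

View pics/w0.png

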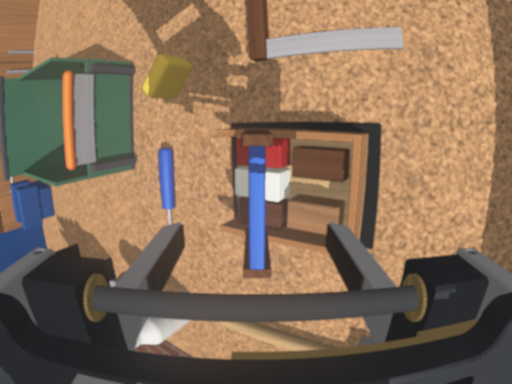

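drive_tool --pt "0.2 -1.13 -2 0 0 0 0.8" --pt "0.2 -1.13 -2 0 0 0 0.6" --pt "0.2 -1.13 -2 0 0 0 0.6" --pt "0.23 -1.14 -2.01 0 0 0 0.5" --pt "0 0 0 0 0 0 0.4" --pt "0 0 0 0 0 0 0.3"

```text
clock: 2.4
eef_pos: [512.7, 213.0, 123.5]
eef_rot: [[-0.996, -0.074, 0.046], [-0.087, 0.864, -0.496], [-0.004, -0.498, -0.867]]
ft_force: [-0.1, 0.1, -0.4]
opening: 37.3
gripper_force: 0.0
```

```bash
python3 - <<'E'
from h import *
delta([513,203.4,4],4.9,0,back=0)
s=robot.observe(); print(s["clock"],s["ft_force"],s["opening"])
c=cap("wrist"); cv2.imwrite("pics/w1.png",c["image"])
E
```

```text
target [512.2 212.4 122.3] delta cm [-0.05 -0.06 -0.13] rot [-0.1  0.2 -0.1] det 1
2.4 [-0.06958545  0.11135691 -0.39905104] 37.29905788785092
```

View pics/w1.png

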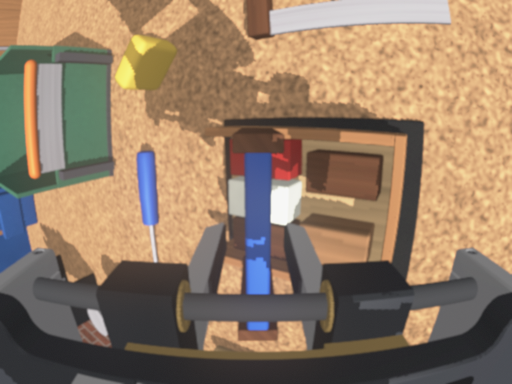

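drive_tool --pt "0 0 -0.1 0 0 0 0.1" --pt "0 0 0 0 0 0 0" --pt "0 0 0 0 0 0 0" --pt "0 0 0 0 0 0 0" --pt "0 0 0 0 0 0 0" --pt "0 0 0 0 0 0 0" --newtons 60

```text
clock: 3.2
eef_pos: [512.7, 212.1, 121.3]
eef_rot: [[-0.996, -0.074, 0.045], [-0.086, 0.864, -0.497], [-0.002, -0.499, -0.867]]
ft_force: [-0.3, 2.5, -1.9]
opening: 13.3
gripper_force: 60.0
```

drive_tool --pt "0 0 0.3 0 0 0 0" --pt "0 0 0.5 0 0 0 0" --pt "0 0 0.7 0 0 0 0" --pt "0 0 1.0 0 0 0 0" --pt "0 0 1.5 0 0 0 0" --pt "0 0 2.0 0 0 0 0" --pt "0 0 2.0 0 0 0 0" --pt "0 0 2.0 0 0 0 0"

```text
clock: 4.2
eef_pos: [512.7, 212.1, 223.1]
eef_rot: [[-0.996, -0.074, 0.045], [-0.086, 0.864, -0.497], [-0.003, -0.499, -0.867]]
ft_force: [0.4, 0.4, -6.7]
opening: 13.7
gripper_force: 60.0
```

```bash
python3 - <<'E'
from h import *
delta(None,3.4,0,lip=[449.9,-136.5,175])
delta(None,3.4,0,lip=[449.9,-86.5,175])
E
```

```text
target [444.3 -42.7 293.3] delta cm [ -6.84 -25.47   7.02] rot [-0.1  0.2 -1.6] det 1
target [444.3   7.3 293.3] delta cm [ -6.84 -20.47   7.02] rot [-0.1  0.2 -1.6] det 1
```

drive_tool --pt "-0.2 -0.5 1.2 0 0 0 0" --pt "-0.4 -1.0 1.2 0 0 -0.2 0" --pt "-0.5 -1.5 1.2 0 0 -0.2 0" --pt "-0.5 -1.8 1.2 0 0 -0.2 0" --pt "-0.5 -2 1.0 0 0 -0.2 0" --pt "-0.5 -2 0.7 0 0 -0.2 0" --pt "-0.5 -2 0.5 0 0 -0.2 0" --pt "-0.5 -2 0 0 0 -0.2 0"

```text
clock: 5.2
eef_pos: [476.3, 82.6, 291.6]
eef_rot: [[-0.998, -0.052, 0.033], [-0.062, 0.865, -0.498], [-0.002, -0.499, -0.867]]
ft_force: [0.3, -0.3, -6.4]
opening: 13.7
gripper_force: 60.0
```

drive_tool --pt "-0.5 -2 0 0 0 -0.2 0" --pt "-0.5 -2 0 0 0 -0.2 0" --pt "-0.5 -2 0 0 0 0 0" --pt "-0.5 -2 0 0 0 0 0" --pt "-0.5 -1.7 0 0 0 0 0" --pt "-0.5 -1.3 0 0 0 0 0" --pt "-0.4 -1 0 0 0 0 0" --pt "-0.3 -0.7 0 0 0 0 0"

```text
clock: 6.2
eef_pos: [439.4, -43.4, 291.4]
eef_rot: [[-0.998, -0.047, 0.029], [-0.055, 0.865, -0.498], [-0.002, -0.499, -0.867]]
ft_force: [-0.2, 1.0, -6.4]
opening: 13.8
gripper_force: 60.0
```

```bash
python3 - <<'E'
from h import *
delta(None,3.4,0,lip=[449.9,-136.5,175])
print(robot.observe()["ft_force"])
a=cap("top");b=cap("scene")
np.savez("top1.npz",im=a["image"],w=cloud(a));np.savez("scene1.npz",im=b["image"],w=cloud(b))
cv2.imwrite("pics/p1.png",np.hstack([cv2.resize(a["image"][150:350,150:400],(400,320)),cv2.resize(b["image"][80:280,30:280],(400,320))]))
E
```

```text
target [444.3 -42.7 293.3] delta cm [0.49 0.08 0.19] rot [-0.1  0.1  0.2] det 1
[-0.17960491  0.98864193 -6.38828228]
```

View pics/p1.png

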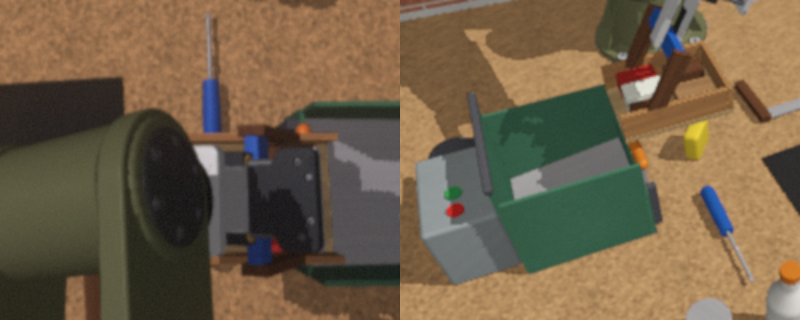

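```bash
python3 - <<'E'
from h import *
for n,xr in(("scene1",(500,520)),("top1",(495,520)),("top1",(370,392))):
    w=np.load(n+".npz")["w"]; p=w.reshape(-1,3); p=p[np.isfinite(p[:,0])]
    p=p[(p[:,0]>xr[0])&(p[:,0]<xr[1])&(p[:,1]>-160)&(p[:,1]<50)&(p[:,2]>172)&(p[:,2]<250)]
    ys=np.arange(-150,50,15); top=[]
    for y in ys:
        q=p[abs(p[:,1]-y)<8]
        if len(q)>2: top.append((y,np.percentile(q[:,2],85)))
    top=np.array(top); print(n,len(p),p[:,1].min(),p[:,1].max(),top.round(1).tolist())
    t=top[top[:,1]<232]; f=np.polyfit(t[:,0],t[:,1],1); print("pitch",np.degrees(np.arctan(f[0])),f)
E
```

```text
scene1 1106 -135.54893674415737 32.181884889635384 [[-135.0, 219.7], [-120.0, 220.7], [-105.0, 219.2], [-90.0, 228.3], [-75.0, 240.4], [-60.0, 238.2], [-45.0, 217.3], [-30.0, 216.2], [-15.0, 215.7], [0.0, 214.8], [15.0, 213.5], [30.0, 216.1]]
pitch -2.7777062907584305 [-4.85181375e-02  2.15767096e+02]
top1 417 -133.74668526189973 21.32816251719 [[-135.0, 224.4], [-120.0, 224.9], [-105.0, 225.1], [-90.0, 240.4], [-75.0, 245.0], [-60.0, 234.9], [-45.0, 199.2], [-30.0, 225.2], [-15.0, 225.7], [0.0, 225.3], [15.0, 225.3]]
pitch -0.3008922513294171 [-5.25160876e-03  2.21606015e+02]
top1 515 -140.51754164537093 -6.421294093352139 [[-135.0, 224.5], [-120.0, 224.8], [-105.0, 225.8], [-90.0, 244.8], [-75.0, 237.9], [-45.0, 224.3], [-30.0, 224.8], [-15.0, 225.7], [0.0, 225.7]]
pitch 0.24316152009775263 [4.24399462e-03 2.25363558e+02]
```

drive_tool --pt "0.2 0 -0.4 0 0 0 0" --pt "0.2 0 -0.5 0 0 0 0" --pt "0 0 -0.5 0 0 0 0" --pt "0 0 -0.5 0 0 0 0" --pt "0 0 -0.4 0 0 0 0" --pt "0 0 -0.2 0 0 0 0" --pt "0 0 0 0 0 0 0"

```text
clock: 7.18
eef_pos: [443.7, -43.0, 266.3]
eef_rot: [[-0.998, -0.047, 0.029], [-0.055, 0.865, -0.498], [-0.002, -0.499, -0.867]]
ft_force: [-0.1, -0.6, -6.8]
opening: 13.9
gripper_force: 60.0
```

drive_tool --pt "0 0 -0.2 0 0 0 0" --pt "0 0 -0.2 0 0 0 0" --pt "0 0 -0.1 0 0 0 0" --pt "0 0 0 0 0 0 0"

```text
clock: 7.68
eef_pos: [443.7, -43.0, 261.4]
eef_rot: [[-0.998, -0.047, 0.029], [-0.055, 0.865, -0.498], [-0.002, -0.499, -0.867]]
ft_force: [0.8, -0.3, -6.4]
opening: 13.6
gripper_force: 60.0
```

drive_tool --pt "0 0 -0.1 0 0 0 0" --pt "0 0 -0.1 0 0 0 0" --pt "0 0 -0.1 0 0 0 0" --pt "0 0 0 0 0 0 0"

```text
clock: 8.18
eef_pos: [443.7, -43.0, 258.4]
eef_rot: [[-0.998, -0.047, 0.03], [-0.055, 0.865, -0.498], [-0.002, -0.499, -0.867]]
ft_force: [-0.0, 0.4, -2.7]
opening: 13.7
gripper_force: 60.0
```

drive_tool --pt "0 0 -0.15 0 0 0 0" --pt "0 0 -0.15 0 0 0 0" --pt "0 0 -0.15 0 0 0 0" --pt "0 0 -0.15 0 0 0 0" --pt "0 0 0 0 0 0 0" --pt "0 0 0 0 0 0 0"

```text
clock: 8.93
eef_pos: [443.7, -43.0, 252.4]
eef_rot: [[-0.998, -0.047, 0.03], [-0.055, 0.865, -0.498], [-0.002, -0.499, -0.867]]
ft_force: [0.3, 2.5, -1.3]
opening: 13.7
gripper_force: 60.0
```

```bash
python3 - <<'E'
from h import *
s=robot.observe(); print(s["ft_force"],s["eef_pos"])
for n in("top","scene"):
    c=cap(n);w=cloud(c);np.savez(n+"2.npz",im=c["image"],w=w)
    hsv=cv2.cvtColor(c["image"],cv2.COLOR_BGR2HSV).astype(int)
    m=(hsv[...,0]<14)&(hsv[...,1]>150)&(w[...,2]>100)&(w[...,2]<150)&(w[...,1]<-90)&(w[...,1]>-150)&(w[...,0]<600)
    if m.sum()>2: print(n,"sill",m.sum(),np.percentile(w[m],90,0),np.median(w[m],0))
p=np.load("top2.npz")["w"].reshape(-1,3)
for xr in((495,520),(370,392)):
    q=p[(p[:,0]>xr[0])&(p[:,0]<xr[1])&(p[:,1]>-160)&(p[:,1]<50)&(p[:,2]>150)&(p[:,2]<197)]
    print([(y,np.percentile(q[abs(q[:,1]-y)<8][:,2],85).round(1)) for y in range(-135,30,15) if (abs(q[:,1]-y)<8).sum()>2])
E
```

```text
[ 0.26626537  2.51761814 -1.33027833] [443.71773146 -42.95459429 252.43409375]
top sill 71 [ 523.14539207 -109.63195578  148.11855299] [ 517.13415321 -118.53085116  133.80306296]
scene sill 5 [ 527.66942989 -115.33631628  139.43782854] [ 526.06133278 -119.16251473  125.38000326]
[(-135, np.float64(186.2)), (-120, np.float64(186.4)), (-105, np.float64(186.2)), (-90, np.float64(190.4)), (-75, np.float64(179.3)), (-60, np.float64(171.1)), (-30, np.float64(186.5)), (-15, np.float64(186.1)), (0, np.float64(186.7)), (15, np.float64(186.7))]
[(-135, np.float64(185.9)), (-120, np.float64(186.2)), (-105, np.float64(187.3)), (-90, np.float64(192.5)), (-75, np.float64(188.0)), (-45, np.float64(186.3)), (-30, np.float64(186.4)), (-15, np.float64(186.2)), (0, np.float64(186.2))]
```

drive_tool --pt "0 0 -0.15 0 0 0 0" --pt "0 0 -0.15 0 0 0 0" --pt "0 0 0 0 0 0 0" --pt "0 0 0 0 0 0 0" --pt "0 0 0 0 0 0 0" --pt "0 0 0.15 0 0 0 0" --pt "0 0 0.15 0 0 0 0"

```text
clock: 9.9
eef_pos: [443.7, -43.0, 252.4]
eef_rot: [[-0.998, -0.047, 0.029], [-0.055, 0.865, -0.498], [-0.002, -0.499, -0.867]]
ft_force: [-0.2, 3.0, -1.8]
opening: 13.6
gripper_force: 60.0
```

```bash
python3 - <<'E'
from h import *
s=robot.observe(); print(s["ft_force"],s["eef_pos"])
P=np.array([449,-121.5,128]); u=np.array([np.cos(.059),np.sin(.059),0]); r=s["eef_pos"]-P
t=np.array([0,1]+[1+3*i for i in range(1,17)])
q=np.array([Ro.from_rotvec(u*a,degrees=True).apply(r) for a in t])
print(np.c_[t[1:],np.diff(q,axis=0).round(1)/10].round(2), q[-1]-r, (3*u).round(2))
E
```

```text
[-0.21163728  3.00329926 -1.83335233] [443.65467255 -42.99743496 252.42886757]
[[ 1.0e+00  1.0e-02 -2.2e-01  1.4e-01]
 [ 4.0e+00  4.0e-02 -6.7e-01  3.8e-01]
 [ 7.0e+00  4.0e-02 -6.9e-01  3.5e-01]
 [ 1.0e+01  4.0e-02 -7.0e-01  3.1e-01]
 [ 1.3e+01  4.0e-02 -7.2e-01  2.7e-01]
 [ 1.6e+01  4.0e-02 -7.3e-01  2.4e-01]
 [ 1.9e+01  4.0e-02 -7.4e-01  2.0e-01]
 [ 2.2e+01  4.0e-02 -7.5e-01  1.6e-01]
 [ 2.5e+01  4.0e-02 -7.6e-01  1.2e-01]
 [ 2.8e+01  5.0e-02 -7.7e-01  8.0e-02]
 [ 3.1e+01  5.0e-02 -7.7e-01  4.0e-02]
 [ 3.4e+01  5.0e-02 -7.7e-01 -0.0e+00]
 [ 3.7e+01  5.0e-02 -7.7e-01 -4.0e-02]
 [ 4.0e+01  5.0e-02 -7.6e-01 -8.0e-02]
 [ 4.3e+01  4.0e-02 -7.6e-01 -1.2e-01]
 [ 4.6e+01  4.0e-02 -7.5e-01 -1.6e-01]
 [ 4.9e+01  4.0e-02 -7.4e-01 -2.0e-01]] [   7.13305065 -120.75884773   16.58524147] [2.99 0.18 0.  ]
```

drive_tool --pt "0.01 -0.22 0.14 1 0.06 0 0" --pt "0.04 -0.67 0.38 3 0.18 0 0" --pt "0.04 -0.69 0.35 3 0.18 0 0" --pt "0.04 -0.7 0.31 3 0.18 0 0" --pt "0.04 -0.72 0.27 3 0.18 0 0" --pt "0.04 -0.73 0.24 3 0.18 0 0" --pt "0.04 -0.74 0.2 3 0.18 0 0" --pt "0.04 -0.75 0.16 3 0.18 0 0"

```text
clock: 10.9
eef_pos: [446.5, -95.9, 273.1]
eef_rot: [[-0.999, -0.054, 0.008], [-0.055, 0.989, -0.135], [-0.001, -0.136, -0.991]]
ft_force: [0.1, 1.1, -1.5]
opening: 13.9
gripper_force: 60.0
```

drive_tool --pt "0.04 -0.76 0.12 3 0.18 0 0" --pt "0.05 -0.77 0.08 3 0.18 0 0" --pt "0.05 -0.77 0.04 3 0.18 0 0" --pt "0.05 -0.77 0 3 0.18 0 0" --pt "0.05 -0.77 -0.04 3 0.18 0 0" --pt "0.05 -0.76 -0.08 3 0.18 0 0" --pt "0.04 -0.76 -0.12 3 0.18 0 0" --pt "0.04 -0.75 -0.16 3 0.18 0 0"

```text
clock: 11.9
eef_pos: [450.2, -157.4, 271.6]
eef_rot: [[-0.999, -0.052, -0.016], [-0.055, 0.959, 0.278], [0.001, 0.279, -0.96]]
ft_force: [-0.8, -2.1, -0.5]
opening: 13.7
gripper_force: 60.0
```

drive_tool --pt "0.04 -0.74 -0.2 3 0.18 0 0" --pt "0 0 0 0 0 0 0" --pt "0 0 0 0 0 0 0" --pt "0 0 0 0 0 0 0" --pt "0 0 0 0 0 0 0" --pt "0 0 0 0 0 0 0"

```text
clock: 12.65
eef_pos: [450.6, -163.8, 269.5]
eef_rot: [[-0.998, -0.052, -0.02], [-0.055, 0.944, 0.326], [0.002, 0.326, -0.945]]
ft_force: [-1.1, -5.6, 0.5]
opening: 13.4
gripper_force: 60.0
```

```bash
python3 - <<'E'
from h import *
s=robot.observe(); print(s["ft_force"],s["eef_pos"],s["clock"])
delta(None,3.4,49,lip=[449.9,-138,123])
a=cap("wrist")["image"];b=cap("scene")["image"]
cv2.imwrite("pics/p2.png",np.hstack([cv2.resize(a,(400,320)),cv2.resize(b[80:280,30:280],(400,320))]))
E
```

```text
[-1.10284194 -5.56643665  0.46472529] [ 450.63745321 -163.84839652  269.5395456 ] 12.65
target [ 451.5 -165.5  271.5] delta cm [ 0.09 -0.17  0.2 ] rot [-0.  -0.1  0.2] det 1
```

View pics/p2.png

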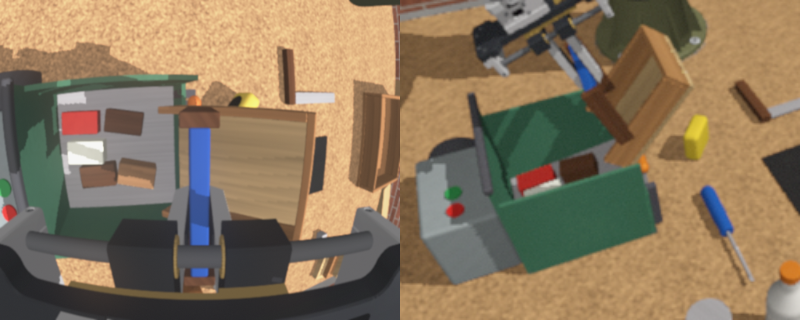

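drive_tool --pt "0 0 0.5 0 0 0 0" --pt "0 0 1 0 0 0 0" --pt "0 0 1.2 0 0 0 0" --pt "0 0.3 1.2 -2 -0.12 0 0" --pt "0 0.6 1.2 -3 -0.18 0 0" --pt "0 1 1 -4 -0.24 0 0" --pt "0 1.2 0.5 -4 -0.24 0 0" --pt "0 1.4 0 -4 -0.24 0 0"

```text
clock: 13.75
eef_pos: [450.6, -117.9, 336.4]
eef_rot: [[-0.999, -0.055, -0.001], [-0.055, 0.998, 0.034], [-0.001, 0.034, -0.999]]
ft_force: [0.2, 0.1, -5.2]
opening: 13.7
gripper_force: 60.0
```

```bash
python3 - <<'E'
from h import *
s=robot.observe(); print(s["ft_force"],s["eef_pos"],s["clock"])
for n in("top","scene"):
    c=cap(n);w=cloud(c);im=c["image"]
    cv2.imwrite(f"pics/{n}3.png",im)
    m=(im.max(2)<45)&(abs(w[...,2])<14)&(w[...,1]>60)&(w[...,1]<340)&(w[...,0]>400)&(w[...,0]<640)
    k,l,st,_=cv2.connectedComponentsWithStats(m.astype(np.uint8)); i=1+np.argmax(st[1:,4]); m=l==i
    p=w[m]; r=cv2.minAreaRect(p[:,:2].astype(np.float32)); print(n,len(p),r,np.median(p,0),p.min(0),p.max(0))
delta([513,203.4,84],4.9,0)
E
```

```text
[ 0.19159267  0.05362652 -5.19457961] [ 450.6439152  -117.90559143  336.35823507] 13.75
top 3900 ((511.2742004394531, 204.04690551757812), (142.09133911132812, 191.79762268066406), 7.258395671844482) [504.36392261 196.9528683    4.10547013] [434.964312   102.85388357  -0.72018369] [587.76064201 301.56612876   8.98444812]
scene 249 ((486.8638610839844, 239.1531982421875), (115.22925567626953, 122.6278076171875), 35.65854263305664) [492.64232783 242.02934073   2.02007052] [434.3682671  171.52802306  -2.09769046] [564.67855286 291.52453199   5.95298274]
target [512.2 212.4 202.3] delta cm [  6.16  32.91 -13.4 ] rot [-31.9  -2.2   1.6] det 1
```

```bash
python3 - <<'E'
from h import *
c=cap("top");w=cloud(c);im=c["image"]
for th in(40,50,60,70):
    m=(im.max(2)<th)&(abs(w[...,2])<16)&(w[...,1]>60)&(w[...,1]<340)&(w[...,0]>400)&(w[...,0]<640)
    k,l,st,_=cv2.connectedComponentsWithStats(m.astype(np.uint8)); i=1+np.argmax(st[1:,4])
    m=cv2.morphologyEx((l==i).astype(np.uint8),cv2.MORPH_OPEN,np.ones((5,5),np.uint8))>0
    # ray-plane at z=4
    v,u=np.nonzero(m); R=cv2.Rodrigues(np.array(c["rvec"],float))[0]; C=-R.T@np.array(c["tvec"]).reshape(3)
    d=np.c_[(u-c["cx"])/c["fx"],(v-c["cy"])/c["fy"],np.ones(len(u))]@R; p=C+d*((4-C[2])/d[:,2])[:,None]
    print(th,len(u),cv2.minAreaRect(p[:,:2].astype(np.float32)),p.mean(0)[:2])
E
python3 -c "
import cv2;im=cv2.imread('pics/top3.png')[170:300,110:270];cv2.imwrite('pics/c3.png',cv2.resize(im,None,fx=4,fy=4))"
```

```text
40 0 ((0.0, 0.0), (0.0, 0.0), 0.0) [nan nan]
50 5070 ((511.7896728515625, 203.68313598632812), (143.1196746826172, 191.06744384765625), 6.599210262298584) [508.76276339 201.62654485]
60 5457 ((511.95404052734375, 204.31015014648438), (144.61184692382812, 194.44427490234375), 6.605120658874512) [510.54203289 204.81498224]
70 5547 ((512.1845703125, 203.7998046875), (146.4311065673828, 195.90731811523438), 6.447552680969238) [510.93512048 204.22905742]<stdin>:10: RuntimeWarning: Mean of empty slice.
  ret = um.true_divide(
```

View pics/c3.png

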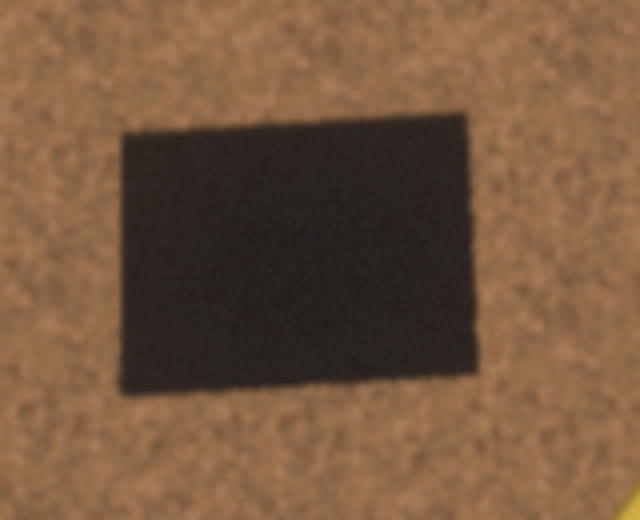

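drive_tool --pt "0.2 1.5 0 -3.6 -0.2 0.1 0" --pt "0.4 2 0 -4 -0.3 0.2 0" --pt "0.4 2 0 -4 -0.3 0.2 0" --pt "0.4 2.2 0 -4 -0.3 0.2 0" --pt "0.4 2.4 -0.5 -4 -0.3 0.2 0" --pt "0.4 2.4 -1 -4 -0.3 0.2 0" --pt "0.4 2.4 -1 -4 -0.3 0.2 0" --pt "0.4 2.4 -1 -4 -0.3 0.3 0"

```text
clock: 14.9
eef_pos: [480.7, 54.9, 299.9]
eef_rot: [[-0.997, -0.071, 0.042], [-0.082, 0.866, -0.492], [-0.002, -0.494, -0.869]]
ft_force: [-0.6, -0.9, -4.1]
opening: 13.5
gripper_force: 60.0
```

drive_tool --pt "0.4 2.4 -1 0 0 0.3 0" --pt "0.4 2.4 -1 0 0 0.2 0" --pt "0.4 2.4 -1 0 0 0.2 0" --pt "0.4 2.2 -1.5 0 0 0.2 0" --pt "0.4 2 -1.5 0 0 0 0" --pt "0.3 1.6 -1.5 0 0 0 0" --pt "0.2 1 -1 0 0 0 0" --pt "0 0 0 0 0 0 0"

```text
clock: 15.9
eef_pos: [505.6, 194.4, 214.5]
eef_rot: [[-0.995, -0.086, 0.049], [-0.099, 0.865, -0.491], [-0.001, -0.494, -0.87]]
ft_force: [0.2, -0.7, -4.6]
opening: 13.7
gripper_force: 60.0
```

```bash
python3 - <<'E'
from h import *
s=robot.observe(); print(s["ft_force"],s["clock"])
delta([512,204,4],6,0)
c=cap("top");np.savez("top4.npz",im=c["image"],w=cloud(c)); p=cloud(c).reshape(-1,3); p=p[np.isfinite(p[:,0])]
for xr in((560,590),(435,465)):
    q=p[(p[:,0]>xr[0])&(p[:,0]<xr[1])&(p[:,1]>100)&(p[:,1]<310)&(p[:,2]>90)&(p[:,2]<160)]
    print([(y,np.percentile(q[abs(q[:,1]-y)<8][:,2],85).round(1)) for y in range(105,310,15) if (abs(q[:,1]-y)<8).sum()>2])
E
```

```text
[ 0.16735405 -0.66784931 -4.58997435] 15.9
target [511.1 213.  122.3] delta cm [ 0.55  1.85 -9.22] rot [-0.4 -0.   0.3] det 1
[(105, np.float64(147.2)), (120, np.float64(147.3)), (135, np.float64(147.3)), (150, np.float64(153.9)), (165, np.float64(146.7)), (180, np.float64(147.2)), (195, np.float64(146.9)), (210, np.float64(145.8))]
[(105, np.float64(147.0)), (120, np.float64(147.4)), (135, np.float64(155.3)), (150, np.float64(115.0)), (165, np.float64(107.9)), (180, np.float64(106.2)), (195, np.float64(115.4)), (210, np.float64(147.4)), (225, np.float64(148.8)), (240, np.float64(148.1)), (255, np.float64(147.8)), (270, np.float64(149.5))]
```

drive_tool --pt "0.15 0.5 -1 -0.2 0 0.1 0" --pt "0.2 0.7 -1.6 -0.2 0 0.1 0" --pt "0.2 0.65 -1.6 0 0 0.1 0" --pt "0 0 -1.6 0 0 0 0" --pt "0 0 -1.4 0 0 0 0" --pt "0 0 -0.8 0 0 0 0" --pt "0 0 -0.5 0 0 0 0" --pt "0 0 -0.2 0 0 0 0"

```text
clock: 16.95
eef_pos: [511.3, 212.8, 128.3]
eef_rot: [[-0.995, -0.089, 0.053], [-0.104, 0.862, -0.496], [-0.002, -0.499, -0.866]]
ft_force: [-0.4, 0.4, -4.6]
opening: 13.8
gripper_force: 60.0
```

drive_tool --pt "0 0 -0.2 0 0 0 0" --pt "0 0 -0.2 0 0 0 0" --pt "0 0 -0.1 0 0 0 0" --pt "0 0 0 0 0 0 0"

```text
clock: 17.45
eef_pos: [511.2, 212.8, 123.2]
eef_rot: [[-0.995, -0.09, 0.053], [-0.104, 0.862, -0.496], [-0.001, -0.499, -0.866]]
ft_force: [0.7, -0.9, -4.4]
opening: 13.9
gripper_force: 60.0
```

```bash
python3 - <<'E'
from h import *
s=robot.observe(); print(s["ft_force"],s["clock"])
delta([512,204,4],6,0)
E
```

```text
[ 0.74326119 -0.90360922 -4.35057869] 17.45
target [511.1 213.  122.3] delta cm [-0.01  0.01 -0.1 ] rot [-0.1  0.1  0. ] det 1
```

drive_tool --pt "0 0 -0.1 0 0 0 0" --pt "0 0 -0.07 0 0 0 0" --pt "0 0 0 0 0 0 0"

```text
clock: 17.82
eef_pos: [511.1, 212.8, 121.5]
eef_rot: [[-0.995, -0.09, 0.053], [-0.104, 0.862, -0.496], [-0.001, -0.499, -0.866]]
ft_force: [0.6, -0.9, -4.5]
opening: 13.8
gripper_force: 60.0
```

drive_tool --pt "0 0 -0.05 0 0 0 0" --pt "0 0 -0.05 0 0 0 0" --pt "0 0 0 0 0 0 0"

```text
clock: 18.2
eef_pos: [511.3, 213.0, 121.2]
eef_rot: [[-0.995, -0.089, 0.054], [-0.104, 0.862, -0.496], [-0.002, -0.499, -0.866]]
ft_force: [-3.9, 2.3, 6.2]
opening: 13.5
gripper_force: 60.0
```

drive_tool --pt "0 0 0.04 0 0 0 0" --pt "0 0 0 0 0 0 0.2" --pt "0 0 0 0 0 0 0.3" --pt "0 0 0 0 0 0 0.5" --pt "0 0 0 0 0 0 0.6" --pt "0 0 0 0 0 0 0.6" --pt "0 0 0 0 0 0 0.6"

```text
clock: 19.08
eef_pos: [511.2, 212.8, 120.9]
eef_rot: [[-0.995, -0.09, 0.053], [-0.104, 0.862, -0.496], [-0.001, -0.499, -0.866]]
ft_force: [-0.5, -0.2, 0.7]
opening: 56.5
gripper_force: 0.0
```

drive_tool --pt "-0.05 0.5 0.87 0 0 0 0.6" --pt "-0.1 1 1.73 0 0 0 0.6" --pt "-0.1 1 1.73 0 0 0 0.6" --pt "-0.1 1 1.73 0 0 0 0.6" --pt "-0.15 1.5 2.6 0 0 0 0.6" --pt "-0.15 1.5 2.6 0 0 0 0.6" --pt "-0.15 1.5 2.6 0 0 0 0.6" --pt "0 0 0 0 0 0 0.6"

```text
clock: 20.08
eef_pos: [503.3, 293.9, 261.4]
eef_rot: [[-0.994, -0.089, 0.056], [-0.105, 0.863, -0.494], [-0.005, -0.498, -0.867]]
ft_force: [0.5, -0.3, -0.2]
opening: 56.3
gripper_force: 0.0
```

```bash
python3 - <<'E'
from h import *
s=robot.observe(); print(s["ft_force"],s["clock"],s["opening"],s["eef_pos"])
a=cap("top");b=cap("scene")
for c in(a,b):
    p=cloud(c).reshape(-1,3); p=p[np.isfinite(p[:,0])]
    q=p[(p[:,0]>400)&(p[:,0]<620)&(p[:,1]>80)&(p[:,1]<320)&(p[:,2]>45)&(p[:,2]<58)]
    print(len(q),cv2.minAreaRect(q[:,:2].astype(np.float32)))
cv2.imwrite("pics/end.png",np.hstack([cv2.resize(a["image"],(400,300)),cv2.resize(b["image"],(400,300))]))
E
```

```text
[ 0.54214812 -0.28023225 -0.18678241] 20.075 56.278017179271885 [503.29936754 293.94986487 261.42604916]
639 ((511.56683349609375, 204.27896118164062), (129.9751739501953, 169.9331512451172), 5.984112739562988)
481 ((511.614501953125, 202.07582092285156), (133.23605346679688, 171.0137939453125), 5.994565010070801)
```

View pics/end.png

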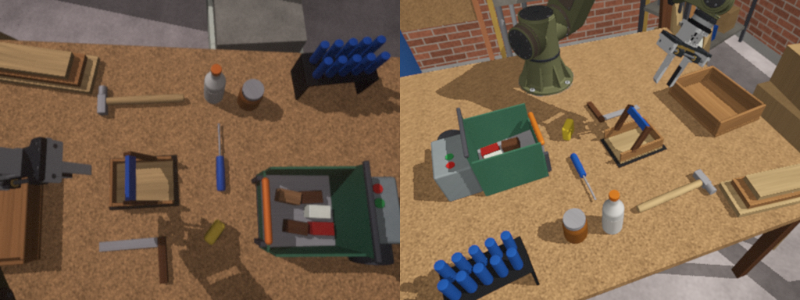

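The final picture shows the tray empty and centred on its mat (at about 144,180 in the top view). All five offcuts are in the hopper and the other things have not moved.

```bash
python3 -c "
from bench import robot
print(robot.hand_in())"
```

```text
the job is handed in; nothing more can be done
None
```

The job is handed in: I pressed the lip onto the sill with the tray level, tipped all five offcuts into the hopper, and set the empty tray back flat in the middle of its mat and let go, all in about 20 s of robot time with nothing else moved.

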